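# Third hand at the gel casting stand

### The arm

A 7-joint arm with a two-finger parallel gripper is mounted at the origin on a cart in front of the work surface, level with it; the furniture and walls round the work are solid. World frame = base frame: x ahead of the robot, y to its left, z up, the work surface at z = 0. Lengths are in m, angles in rad, forces in N, time in s.
With the tool pointing down it reaches from about 0.425 to 0.875 m from the base axis. Payload 8.4 kg.
Tool frame: the origin (TCP) lies midway between the tips of the shut fingers; the grasp point (between the pads) lies 19 mm behind it; z points along the fingers, y is the line along which they close (so a half turn about z gives the same grasp; the last joint's range is limited). The gripper opens to 87 mm and grips with 3 to 60 N. Pads are 19 mm wide; open, the fingers measure 117 mm over their backs; the gripper's body (75 mm by 190 mm) begins 51 mm behind the grasp point.
Start: joints at [-1.338, 0.333, 0.04, 1.465, -0.013, 1.343, -0.059], TCP at [0.212, 0.615, 0.223] pointing down, gripper open.
Joint ranges: [-2.58, 2.58], [-0.38, 2.09], [-1.3, 1.39], [0.25, 2.4], [-1.5, 4.64], [0.08, 2.09], [-2.65, 2.65]. Speed limits (rad/s): [2.22, 2.22, 2.79, 2.79, 3.14, 3.14, 3.14].

### API

Orientations are given as a unit quaternion [x, y, z, w].
In Python, from workcell import status, camera, r, recognise gives the robot as it stands.
- The arm moves only by the tool arm_command, never from a script. Its arguments are lists of equal length, an entry for each row: "xyz": the shift along the world's x, y, z in units of 200 mm (1.0 is 200 mm), a list of three; "dr": the turn, a rotation vector about the world's x, y, z in units of 90 degrees (1.0 is 90 degrees), a list of three. In form: {"xyz": [[x, y, z], ...], "dr": [[ax, ay, az], ...]}. A call has exactly 8 rows; each row is the pose to reach, as a shift and turn from the pose commanded when the call began; what a row does not reach only later rows make up. A row lasts 1/12 s, in which the tool goes at most 41.7 mm and 7.16 degrees, less where a joint would pass 70% of its speed; a pose out of reach is approached as far as the arm can. A call with a number of a shift or a turn outside -1 to 1 is refused whole. A call with a gripper value outside its range is refused whole. "grip" is the closure in counts, from 0 (fully open) to 255 (shut), set as the call begins (left out, the last holds). The fingers move at their own pace and stop on an object; "grip_force" is the grip in N (left out, the last holds). Time passes only in rows, so rows that repeat a pose let the fingers close, or fill a call up. It gives the time, the measured TCP pose, the force, the opening and the grip force at its end, in the units of the state.
- status.get_obs(): the state, without advancing time (a new reading comes with each control period).
- camera(name): name is "scene" or "top" or "wrist"; returns a dict with "frame" (400x640x3 uint8, blue, green, red), "range_z" (400x640 float32, m along the optical axis (not along the pixel's ray), 0 where there is no reading), "camera_matrix" (3x3 intrinsics, pixels), "R" (3x3) and "t" (3): a world point X has camera coordinates R X + t. Camera axes: x right, y down, z forward; pixel columns grow to the right and rows downward; lengths in m; the calibration is good to about 2 mm. A picture is of the moment at which its call begins.
- r.hand_in(): hands the job in; it is judged then, once.
Trained networks look in a picture, given as the dict that the camera call returned (one of the last four; its "shot" number tells which), for a name from the list of things; names that differ only in an ending like _2 or _b are one class to them, and where a whole thing is asked for, a point or a joint stands for the part that bears it (a point fixed in the world has none). Each returns a list of dicts, best first, with "conf" (0 to 1); they miss things now and then, are a little off and sometimes report something else, mostly with a low value. They report only what shows in the picture. A call takes as long as a camera call. They do not tell look-alikes from the thing itself.
- recognise(thing, picture): "xy" ([column, row] in pixels, amid what is visible of it).
The state is a dict: "clock": time; "joint_positions": joint angles; "qvel": joint speeds; "joint_efforts": joint torques, N m; "tool_pos": TCP position; "ee_rot": TCP orientation; "ft_force": force on the tool from outside, world axes, zero at the start; "moment": the same for the moment, N m; "gripper_width": finger opening in m; "finger_force": force on a finger pad.
Only numpy, scipy, OpenCV 4.12 (cv2) and the standard library are available. Lean on these libraries where they do the work, as an engineer would, in place of code of your own. Each camera call takes 0.05 s, during which the arm holds its last target. There are 200 camera calls.

### The job

Take the gel cassette with the blue edges out of the drying rack and lower it upright into the pocket of the casting stand, short glass plate to the front (the side with the two metal fingers), with its side edge up against the aluminium fence. Then press it straight down on the sprung rubber gasket bar with a steady push of about 11 newtons (the red pointer stands in the green band) and keep it held and pressed like that, so that I can tighten the thumbscrew: your program finishes while still gripping and pressing the cassette. It is glass, so press gently and never ram it, and leave the other cassettes and the other things on the bench as they are.

Things in the scene. Friction and masses are not known exactly. Their poses are not given: they have to be found in the camera images.
- blue_cassette: Gel cassette with blue spacer strips down both side edges, clear glass plates, 0.14 kg. 100 mm wide (its y), 8 mm thick (x), 85 mm tall (z, up). Origin: centre of underside. Plate at +x is 85 mm tall, the short one at -x 77 mm. Starts upright in one of the rack's 3 places. Grip firmly (30-50 N) from above across the 8 mm, mid top edge, fingertips about 28 mm below the top.
- fence_edge (a point): Middle of the blue cassette's +y side edge (50 mm from its middle, 42.5 mm above its underside): the edge that touches the fence when the short plate faces the front.
- yellow_cassette: Another cassette of the same size and mass, with yellow spacer strips; stands in the rack and must stay there. Origin: centre of the underside.
- white_cassette: Another cassette of the same size and mass, with white spacer strips; stands in the rack and must stay there. Origin: centre of the underside.
- rack: Drying rack, fixed: white tray with bare steel wire hoops, 196 mm (its x) by 124 mm (its y); origin: centre of underside. Places at x = -56, 0, +56 mm hold cassettes upright, undersides 10 mm above the origin, cassette axes along the rack's, about 2 mm play each side; hoops 48 mm high at y = -34 and +34 mm. Cassettes lift straight up.
- stand: Gel casting stand, fixed: grey base 100 mm (its x) by 190 mm (y), 15 mm high. Origin: on the worktop below the middle of the seated cassette; -x is the front, z up. Upright pocket 12 mm wide (x = -6 to +6 mm). In front two metal fingers, at y = -46 and +34 mm, 71 mm high with flared tips. The seated cassette's axes are parallel to the stand's and its origin right above the stand's.
- fence_face (a point): Point on the face of the aluminium fence (stand's +y side, 90 mm high): in the stand's frame x = 0, y = +50 mm, 60 mm above the worktop.
- gasket: Rubber-topped sprung bar in the floor of the pocket, 108 mm long (stand's y), 10 mm wide. Origin: middle of its top face, 34 mm above the worktop when free. Sinks 1 mm per 1.5 N, stop at 12 mm. Its red pointer stands in the green band of the white index plate when sunk about 5 to 10 mm (7 to 15 N).
- comb: White plastic gel comb, 104 by 37 by 4 mm, loose on the bench; origin at the middle of its back's underside. Leave it alone.
- timer: Digital bench timer, 66 by 66 by 19 mm, loose; origin at the centre of its underside. Leave it alone.
- vial_1: Small brown glass vial with white cap, 22 by 24 by 47 mm, loose; origin at the centre of its underside. Leave it alone.
- back_lip (a point): Middle of the flared top of the stand's white back plate, 85 mm above the worktop; the plate's flat face is at x = +6 mm in the stand's frame, up to 76 mm high.
- screw_pad (a point): Face of the thumbscrew's pad (stand's -y side; not for you): in the stand's frame y = -62 mm, 50 mm above the worktop; its post is 67 mm high. Between pad and fence the 100 mm cassette has 12 mm of play along y.
Mind the look-alikes: they are no part of the job. Leave any pink look-alike of the white_cassette alone.

How it is judged:
On the way, in this order (a step that is already met when the one before it is completed fails the run):
1. the blue cassette is lifted clear of the rack (height (world z) of blue_cassette above 0.065 m and contact force between blue_cassette and rack below 0.05 N and contact force between the fingers and blue_cassette above 1 N), for 0.1 s.
2. the blue cassette is in the pocket of the stand, short plate to the front (z of blue_cassette in the frame of stand below 0.055 m and x of blue_cassette in the frame of stand between -0.006 and 0.006 m and y of fence_edge in the frame of stand between 0.03 and 0.053 m and angle between the z axis of blue_cassette and the z axis of stand, either way round below 0.12 rad), for 0.02 s.
3. it is pressed on the gasket bar with 7 to 15 N, steadily for 1.5 s, its edge at the fence (contact force between blue_cassette and gasket between 7 and 15 N and y of fence_edge in the frame of stand above 0.0465 m and contact force between the fingers and blue_cassette above 2 N), for 1.5 s.
At the end, for the whole second after the job is handed in: The blue cassette is upright (0.06 rad) in the pocket, short plate to the front, edge within 3.5 mm of the fence; at rest, the fingers hold it and press it on the gasket bar with 7 to 15 N through the last second; the other two cassettes stand upright in the rack (all of step 3 and x of blue_cassette in the frame of stand between -0.005 and 0.005 m and y of fence_edge in the frame of stand below 0.053 m and angle between the z axis of blue_cassette and the z axis of stand, either way round below 0.06 rad and linear speed of blue_cassette below 0.02 m/s and distance between each of yellow_cassette, white_cassette and rack below 0.08 m and angle between each of yellow_cassette, white_cassette's own z axis and vertical below 0.2 rad); the arm keeps its last pose, push and grip.
It fails at once if the blue cassette is rammed on the gasket bar (over 25 N) (contact force between blue_cassette and gasket above 25 N).
It fails at once if another cassette is moved by over 15 mm (distance of any of yellow_cassette, white_cassette from where it was at the start of the episode above 0.015 m).
It fails at once if the comb, the timer or the vial is moved by over 20 mm (distance of any of comb, timer, vial_1 from where it was at the start of the episode above 0.02 m).
It also fails if it takes over 51 s, if anything falls off the work surface, if the arm or the gripper's body presses on something with over 40 N, if the wrist force passes 120 N, or if a joint passes its speed limit or range.

## Working session

There is one attempt and no reset: what is moved stays moved. The work goes in short steps, Python scripts to look and compute and a tool call to move; the robot and the scene stay as the last step left them, time stands still between calls to the robot, and variables do not carry over. Pictures are saved under pics/ and viewed, at most 10 in all, crops included, and the job is handed in when it is done.

Besides the shell and the picture viewer there is one more tool, called after "Call:" by a JSON object that holds its "op" and its "data", one argument or row to a line. arm_command: Moves the arm, as the interface text tells. Its arguments: {"type":"object","properties":{"xyz":{"type":"array","items":{"type":"array","items":{"type":"number","minimum":-1,"maximum":1}}},"dr":{"type":"array","items":{"type":"array","items":{"type":"number","minimum":-1,"maximum":1}}},"grip":{"type":"number"},"grip_force":{"type":"number"}},"required":["xyz","dr"]}

```bash
mkdir -p pics
cat > h.py <<'E'
import numpy as np, cv2
from workcell import status, camera, r, recognise
def pt(p,u,v,w=2):
    u=int(round(u));v=int(round(v))
    z=p["range_z"][max(0,v-w):v+w+1,max(0,u-w):u+w+1];z=z[z>0]
    z=np.median(z) if z.size else np.nan
    c=np.linalg.inv(p["camera_matrix"])@[u,v,1]*z
    return p["R"].T@(c-p["t"])
def cloud(p):
    z=p["range_z"];v,u=np.indices(z.shape)
    c=np.stack([u,v,np.ones_like(u)],-1)@np.linalg.inv(p["camera_matrix"]).T*z[...,None]
    return (c-p["t"])@p["R"]
def proj(p,X):
    c=p["camera_matrix"]@(p["R"]@np.array(X)+p["t"]);return c[:2]/c[2]
E
python3 - <<'E'
from h import *
o=status.get_obs();print({k:np.round(v,3) for k,v in o.items()})
for n in("scene","top"):
    p=camera(n);cv2.imwrite(f"pics/{n}1.png",p["frame"]);np.savez(f"{n}1.npz",**{k:p[k] for k in("frame","range_z","camera_matrix","R","t")})
    print(n,p["camera_matrix"][0],(-p["R"].T@p["t"]).round(3))
    for t in("blue_cassette","yellow_cassette","white_cassette","rack","stand","gasket","back_lip","screw_pad","fence_face","comb","timer","vial_1"):
        print(t,[(np.round(d["xy"]).tolist(),round(d["conf"],2),pt(p,*d["xy"]).round(3).tolist()) for d in recognise(t,p)[:3]])
E
```

```text
{'clock': np.float64(0.0), 'joint_positions': array([-1.338,  0.334,  0.04 ,  1.466, -0.013,  1.343, -0.058]), 'qvel': array([-0.002,  0.002, -0.   ,  0.001, -0.001,  0.001,  0.   ]), 'joint_efforts': array([ 1.0000e-03, -6.5637e+01,  1.3360e+00, -4.0379e+01, -6.0000e-02,
        4.5000e-02,  0.0000e+00]), 'tool_pos': array([0.212, 0.614, 0.222]), 'ee_rot': array([ 0.165,  0.986, -0.001, -0.   ]), 'ft_force': array([-0.265,  0.358,  0.048]), 'moment': array([-0.006, -0.007, -0.02 ]), 'finger_force': np.float64(0.0), 'gripper_width': np.float64(0.087)}
scene [398.09283572   0.         317.93437474] [-0.14  -0.414  1.149]
blue_cassette [([324.0, 232.0], 0.71, [0.454, 0.168, 0.06]), ([304.0, 208.0], 0.54, [0.468, 0.28, 0.086]), ([345.0, 291.0], 0.31, [0.361, -0.015, 0.004])]
yellow_cassette [([322.0, 230.0], 0.72, [0.446, 0.169, 0.079]), ([307.0, 209.0], 0.53, [0.48, 0.277, 0.073])]
white_cassette [([316.0, 220.0], 0.85, [0.469, 0.222, 0.067]), ([231.0, 161.0], 0.79, [0.454, 0.693, 0.059])]
rack [([313.0, 240.0], 0.62, [0.416, 0.184, 0.037]), ([324.0, 227.0], 0.25, [0.455, 0.169, 0.087]
[... 697 characters left out ...]
, 0.045])]
rack [([339.0, 220.0], 0.57, [0.479, 0.23, 0.006])]
stand [([418.0, 218.0], 0.94, [0.477, -0.054, 0.019])]
gasket []
back_lip [([422.0, 214.0], 0.56, [0.488, -0.065, 0.037])]
screw_pad [([419.0, 212.0], 0.69, [0.492, -0.049, 0.062]), ([276.0, 221.0], 0.49, [0.48, 0.458, 0.018])]
fence_face [([419.0, 217.0], 0.74, [0.48, -0.057, 0.02])]
comb [([418.0, 217.0], 0.74, [0.479, -0.052, 0.029]), ([412.0, 250.0], 0.64, [0.364, -0.028, 0.002]), ([340.0, 221.0], 0.54, [0.475, 0.227, 0.009])]
timer [([277.0, 220.0], 0.76, [0.484, 0.455, 0.018]), ([359.0, 222.0], 0.61, [0.462, 0.162, 0.066])]
vial_1 [([394.0, 166.0], 0.57, [0.671, 0.022, 0.027]), ([415.0, 217.0], 0.49, [0.479, -0.041, 0.03])]
```

Run:
```python
import cv2,numpy as np
a=cv2.imread("pics/scene1.png")[140:320,200:440];b=cv2.imread("pics/top1.png")[150:270,190:450]
cv2.imwrite("pics/a1.png",cv2.resize(a,None,fx=3.3,fy=3.3,interpolation=2));cv2.imwrite("pics/b1.png",cv2.resize(b,None,fx=3,fy=3,interpolation=2))
```

```text
(no output)
```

View pics/a1.png

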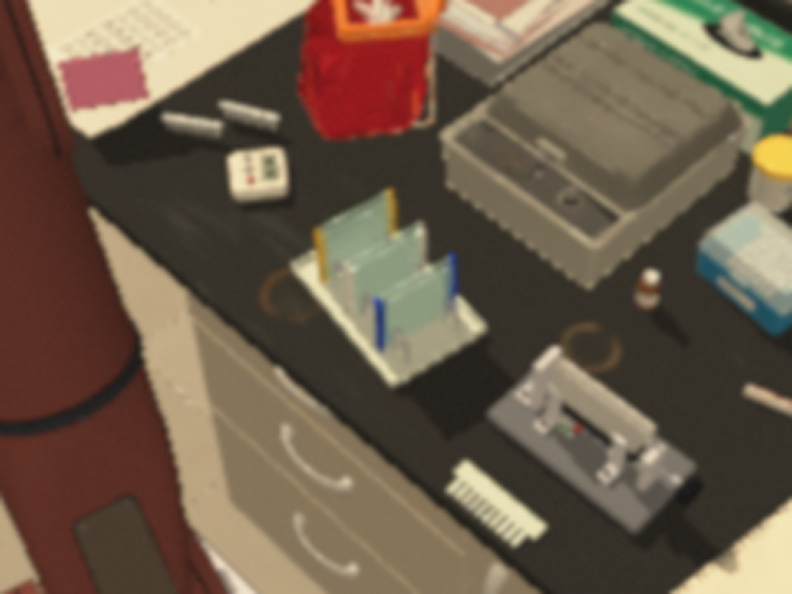

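View pics/b1.png

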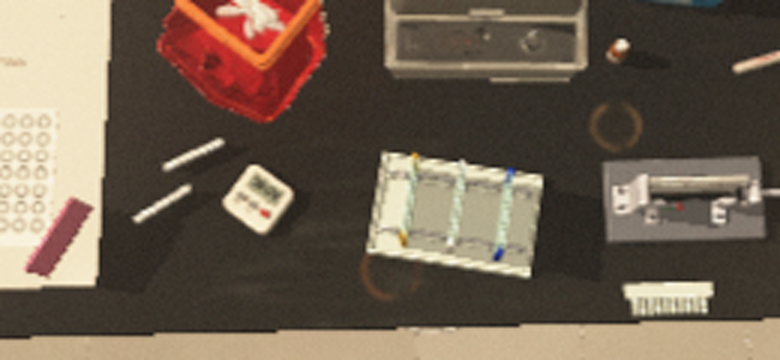

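The blue cassette stands at the right-hand (−y) end of the rack, at about (510,172)–(497,255) in the top crop. The stand is at about (685,200) with its fingers toward the robot and its fence on the left (+y). The pink thing at (60,235) is a look-alike, so I'll leave it. Next I'm moving above the blue cassette.

Call:
{"op": "arm_command", "data": {
  "xyz": [
    [0.06, -0.1, 0.01],
    [0.12, -0.21, 0.02],
    [0.18, -0.32, 0.03],
    [0.24, -0.43, 0.04],
    [0.3, -0.54, 0.05],
    [0.37, -0.65, 0.05],
    [0.43, -0.75, 0.05],
    [0.43, -0.75, 0.05]
  ],
  "dr": [
    [0, 0, 0.01],
    [0, 0, 0.02],
    [0, 0, 0.03],
    [0, 0, 0.04],
    [0, 0, 0.04],
    [0, 0, 0.04],
    [0, 0, 0.04],
    [0, 0, 0.04]
  ],
  "grip": 0
}}

```text
clock: 1.97
tool_pos: [0.3015, 0.4604, 0.2331]
ee_rot: [0.137, 0.991, -0.0, 0.001]
ft_force: [0.9, -0.5, -0.8]
gripper_width: 0.0872
finger_force: 0.0
```

Call:
{"op": "arm_command", "data": {
  "xyz": [
    [0.06, -0.1, 0.01],
    [0.12, -0.21, 0.02],
    [0.18, -0.32, 0.03],
    [0.24, -0.43, 0.04],
    [0.3, -0.54, 0.05],
    [0.37, -0.65, 0.05],
    [0.43, -0.75, 0.05],
    [0.43, -0.75, 0.05]
  ],
  "dr": [
    [0, 0, 0.01],
    [0, 0, 0.02],
    [0, 0, 0.03],
    [0, 0, 0.04],
    [0, 0, 0.04],
    [0, 0, 0.04],
    [0, 0, 0.04],
    [0, 0, 0.04]
  ]
}}

```text
clock: 2.63
tool_pos: [0.3866, 0.3104, 0.243]
ee_rot: [0.106, 0.994, -0.0, 0.001]
ft_force: [0.4, 0.2, -0.7]
gripper_width: 0.0867
finger_force: 0.0
```

Call:
{"op": "arm_command", "data": {
  "xyz": [
    [0.06, -0.1, 0.01],
    [0.12, -0.21, 0.02],
    [0.18, -0.32, 0.03],
    [0.24, -0.43, 0.04],
    [0.3, -0.54, 0.05],
    [0.37, -0.65, 0.05],
    [0.42, -0.73, 0.05],
    [0.42, -0.73, 0.05]
  ],
  "dr": [
    [0, 0, 0.01],
    [0, 0, 0.02],
    [0, 0, 0.03],
    [0, 0, 0.04],
    [0, 0, 0.04],
    [0, 0, 0.04],
    [0, 0, 0.04],
    [0, 0, 0.04]
  ]
}}

```text
clock: 3.3
tool_pos: [0.4697, 0.1651, 0.2529]
ee_rot: [0.074, 0.997, -0.0, 0.001]
ft_force: [-1.5, -0.1, 0.3]
gripper_width: 0.0868
finger_force: 0.0
```

Run:
```python
from h import *
p=camera("wrist");cv2.imwrite("pics/w1.png",p["frame"]);np.savez("w1.npz",**{k:p[k] for k in("frame","range_z","camera_matrix","R","t")})
o=status.get_obs();print(o["tool_pos"].round(4),o["ee_rot"].round(4),o["clock"])
print((-p["R"].T@p["t"]).round(3),p["R"].round(2).tolist())
C=cloud(p);hsv=cv2.cvtColor(p["frame"],cv2.COLOR_BGR2HSV)
m=(hsv[...,0]>105)&(hsv[...,0]<130)&(hsv[...,1]>120)&(p["range_z"]>0)
n,l,s,c=cv2.connectedComponentsWithStats(m.astype(np.uint8))
for i in range(1,n):
    if s[i,4]>40:
        q=C[l==i];print(s[i],c[i].round(),np.percentile(q,[2,50,98],axis=0).round(4).tolist())
```

```text
[0.4686 0.1673 0.2528] [7.330e-02 9.973e-01 0.000e+00 3.000e-04] 3.35
[0.398 0.175 0.415] [[0.15, 0.99, -0.0], [0.95, -0.14, 0.27], [0.26, -0.04, -0.96]]
```

View pics/w1.png

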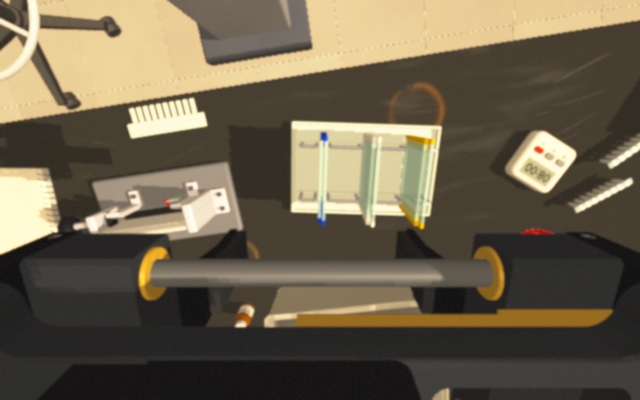

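The wrist view shows the blue cassette nearly edge-on at column 322, rows 133–224. I'll measure its line and plate heights, and the stand, from this picture.

```bash
cat >> h.py <<'E'
def onz(p,u,v,h):
    d=p["R"].T@np.linalg.inv(p["camera_matrix"])@[u,v,1];c=-p["R"].T@p["t"]
    return c+d*(h-c[2])/d[2]
E
python3 - <<'E'
from h import *
p=dict(np.load("w1.npz"));f=p["frame"].astype(int);C=cloud(p)
m=(f[...,0]>f[...,2]+50)&(f[...,0]>f[...,1]+50);m[240:]=0
n,l,s,c=cv2.connectedComponentsWithStats(m.astype(np.uint8))
for i in range(1,n):
    if s[i,4]>5: print(s[i],c[i].round(1),np.median(C[l==i],0).round(4),onz(p,*c[i],.095).round(4),onz(p,*c[i],.087).round(4))
print("z across"); 
for v in (150,165,180,195,210): print(v,(C[v,314:332,2]*1000).round().astype(int).tolist())
print(f[180,314:332].tolist())
a=cv2.resize(p["frame"][120:235,300:345],None,fx=8,fy=5,interpolation=0)[:575]
b=cv2.resize(p["frame"][150:245,60:250],None,fx=2.3,fy=4,interpolation=2)
H=575;b=cv2.copyMakeBorder(b,0,max(0,H-b.shape[0]),0,0,0)
cv2.imwrite("pics/c1.png",np.hstack([a,b]))
E
```

```text
[321 133   7   8  44] [323.9 136.7] [0.4184 0.1746 0.0874] [0.4179 0.1746 0.095 ] [0.4184 0.1746 0.087 ]
[318 218   8   8  36] [321.3 221.9] [0.5123 0.1575 0.0878] [0.5108 0.158  0.095 ] [0.5136 0.1575 0.087 ]
z across
150 [6, 6, 6, 6, 6, 6, 87, 86, 88, 6, 95, 97, 96, 6, 6, 7, 6, 7]
165 [5, 7, 7, 7, 8, 89, 87, 87, 8, 62, 96, 95, 93, 6, 5, 6, 7, 7]
180 [7, 8, 6, 6, 6, 87, 89, 85, 6, 95, 95, 96, 6, 6, 6, 5, 6, 6]
195 [26, 28, 25, 10, 87, 86, 87, 10, 64, 95, 96, 97, 21, 25, 25, 10, 10, 10]
210 [10, 10, 10, 11, 86, 87, 88, 77, 95, 96, 96, 8, 8, 8, 7, 8, 9, 8]
[[160, 210, 224], [162, 211, 224], [163, 211, 223], [164, 214, 223], [173, 222, 226], [191, 236, 233], [205, 244, 240], [198, 240, 236], [181, 228, 225], [181, 229, 224], [199, 241, 235], [202, 242, 238], [187, 233, 234], [171, 221, 227], [162, 212, 224], [162, 210, 224], [161, 211, 224], [161, 210, 223]]
```

View pics/c1.png

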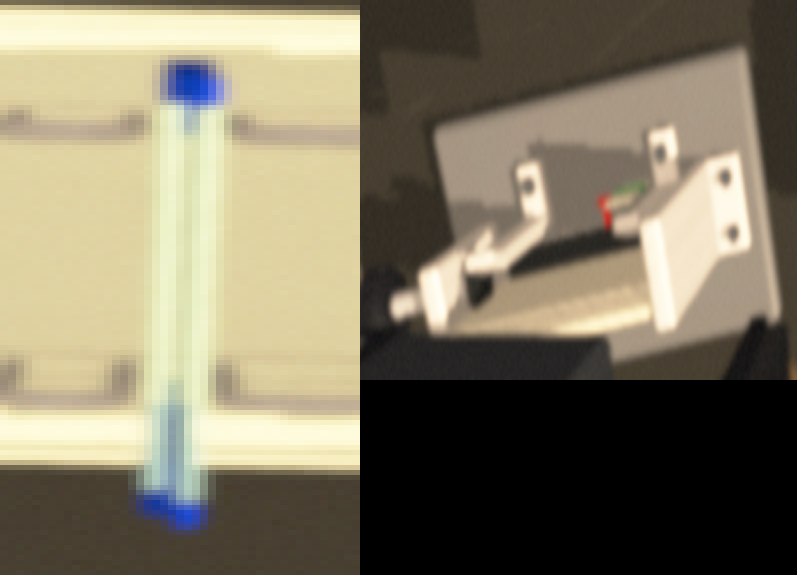

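The crop shows the short plate (z 87 mm) on the left, which is the −y world side, and the tall one (z 95 mm) on the right. So the cassette has to turn about −80° on the way to the stand.

Run:
```python
from h import *
p=dict(np.load("w1.npz"));C=cloud(p)
R=C[128:230,308:340]
for a,b in((.092,.099),(.083,.0905)):
    q=R[(R[...,2]>a)&(R[...,2]<b)];vx,vy,x0,y0=cv2.fitLine(q[:,:2].astype(np.float32),cv2.DIST_HUBER,0,.01,.01).ravel()
    print(len(q),np.degrees(np.arctan2(vy,vx)).round(2),q.min(0).round(4),q.max(0).round(4),"y at x=.465:",y0+vy/vx*(.465-x0))
# stand: base edge and top features
for n in("w1","top1"):
    p=dict(np.load(n+".npz"));C=cloud(p);sel=(C[...,1]<.06)&(C[...,1]>-.18)&(C[...,0]>.4)&(C[...,0]<.56)
    for a,b in((.010,.02),(.068,.095)):
        q=C[sel&(C[...,2]>a)&(C[...,2]<b)];q2=(q[:,:2]*1000).astype(np.float32)
        print(n,a,len(q),np.percentile(q,[1,50,99],axis=0).round(3).tolist(),cv2.minAreaRect(q2) if len(q) else 0)
```

```text
268 -10.26 [0.4174 0.1581 0.092 ] [0.5153 0.1779 0.0976] y at x=.465: 0.16799882
293 -10.51 [0.4161 0.1537 0.0832] [0.5136 0.1771 0.0905] y at x=.465: 0.1634004
w1 0.01 4979 [[0.436, -0.146, 0.011], [0.461, -0.038, 0.016], [0.534, 0.039, 0.02]] ((485.8771667480469, -55.0447998046875), (190.32745361328125, 100.4675064086914), 89.96985626220703)
w1 0.068 1336 [[0.47, -0.125, 0.068], [0.492, -0.017, 0.08], [0.502, 0.013, 0.091]] ((485.23583984375, -57.52174377441406), (142.20880126953125, 34.0700798034668), 88.89923858642578)
top1 0.01 895 [[0.436, -0.149, 0.01], [0.471, -0.057, 0.015], [0.535, 0.038, 0.02]] ((485.9463195800781, -55.94952392578125), (99.94390869140625, 189.73928833007812), 0.16645120084285736)
top1 0.068 170 [[0.471, -0.127, 0.068], [0.494, -0.037, 0.083], [0.502, 0.012, 0.092]] ((486.11517333984375, -58.6427001953125), (142.3806915283203, 33.34339141845703), 89.91675567626953)
```

Call:
{"op": "arm_command", "data": {
  "xyz": [
    [-0.01, -0.005, -0.05],
    [-0.015, -0.008, -0.1],
    [-0.015, -0.008, -0.2],
    [-0.015, -0.008, -0.3],
    [-0.015, -0.008, -0.35],
    [-0.015, -0.008, -0.4],
    [-0.015, -0.008, -0.4],
    [-0.015, -0.008, -0.4]
  ],
  "dr": [
    [0, 0, -0.021],
    [0, 0, -0.021],
    [0, 0, -0.021],
    [0, 0, -0.021],
    [0, 0, -0.021],
    [0, 0, -0.021],
    [0, 0, -0.021],
    [0, 0, -0.021]
  ],
  "grip": 140,
  "grip_force": 40
}}

```text
clock: 4.02
tool_pos: [0.4646, 0.1672, 0.1726]
ee_rot: [0.088, 0.996, -0.0, -0.0]
ft_force: [0.2, -0.2, 0.8]
gripper_width: 0.0435
finger_force: 0.0
```

Run:
```python
from h import *
p=camera("wrist");np.savez("w2.npz",**{k:p[k] for k in("frame","range_z","camera_matrix","R","t")})
o=status.get_obs();q=o["ee_rot"];print(o["tool_pos"].round(4),q.round(4),np.degrees(-2*np.arctan2(q[0],q[1])),o["gripper_width"])
C=cloud(p);s=(abs(C[...,0]-.466)<.055)&(abs(C[...,1]-.166)<.03)
for a,b in((.092,.099),(.083,.0905)):
    g=C[s&(C[...,2]>a)&(C[...,2]<b)];print(len(g))
    if len(g)<20: continue
    vx,vy,x0,y0=cv2.fitLine(g[:,:2].astype(np.float32),cv2.DIST_HUBER,0,.01,.01).ravel()
    print(np.degrees(np.arctan2(vy,vx)).round(2),np.percentile(g,[0.5,99.5],axis=0).round(4).tolist(),y0+vy/vx*(.465-x0))
cv2.imwrite("pics/w2.png",p["frame"])
```

```text
[0.465  0.1673 0.1732] [8.780e-02 9.961e-01 2.000e-04 3.000e-04] -10.078298898100883 0.04171837874790843
412
-10.37 [[0.4173, 0.1592, 0.0933], [0.5102, 0.1774, 0.0971]] 0.1679658
507
-10.32 [[0.4163, 0.1534, 0.0841], [0.5136, 0.175, 0.0892]] 0.16332464
```

Call:
{"op": "arm_command", "data": {
  "xyz": [
    [0.0, -0.006, -0.08],
    [0.0, -0.006, -0.17],
    [0.0, -0.006, -0.26],
    [0.0, -0.006, -0.35],
    [0.0, -0.006, -0.43],
    [0.0, -0.006, -0.5],
    [0.0, -0.006, -0.53],
    [0.0, -0.006, -0.53]
  ],
  "dr": [
    [0, 0, -0.003],
    [0, 0, -0.003],
    [0, 0, -0.003],
    [0, 0, -0.003],
    [0, 0, -0.003],
    [0, 0, -0.003],
    [0, 0, -0.003],
    [0, 0, -0.003]
  ]
}}

```text
clock: 4.73
tool_pos: [0.4645, 0.1657, 0.0662]
ee_rot: [0.09, 0.996, -0.0, -0.0]
ft_force: [0.9, -1.4, 0.8]
gripper_width: 0.0392
finger_force: 0.0
```

Call:
{"op": "arm_command", "data": {
  "xyz": [
    [0, 0, 0],
    [0, 0, 0],
    [0, 0, 0],
    [0, 0, 0],
    [0, 0, 0],
    [0, 0, 0],
    [0, 0, 0],
    [0, 0, 0]
  ],
  "dr": [
    [0, 0, 0],
    [0, 0, 0],
    [0, 0, 0],
    [0, 0, 0],
    [0, 0, 0],
    [0, 0, 0],
    [0, 0, 0],
    [0, 0, 0]
  ],
  "grip": 255,
  "grip_force": 40
}}

```text
clock: 5.4
tool_pos: [0.4649, 0.1659, 0.0669]
ee_rot: [0.09, 0.996, 0.0, 0.0]
ft_force: [-1.6, 1.1, 2.8]
gripper_width: 0.0079
finger_force: 40.0
```

Call:
{"op": "arm_command", "data": {
  "xyz": [
    [0, 0, 0.03],
    [0, 0, 0.09],
    [0, 0, 0.18],
    [0, 0, 0.28],
    [0, 0, 0.38],
    [0, 0, 0.48],
    [0, 0, 0.57],
    [0, 0, 0.65]
  ],
  "dr": [
    [0, 0, 0],
    [0, 0, 0],
    [0, 0, 0],
    [0, 0, 0],
    [0, 0, 0],
    [0, 0, 0],
    [0, 0, 0],
    [0, 0, 0]
  ]
}}

```text
clock: 6.07
tool_pos: [0.4647, 0.1655, 0.198]
ee_rot: [0.091, 0.996, 0.0, 0.0]
ft_force: [0.2, 0.9, -1.0]
gripper_width: 0.0075
finger_force: 40.0
```

Run:
```python
from h import *
o=status.get_obs();print(o["tool_pos"].round(4),o["gripper_width"],o["ft_force"])
for n in("w1","w2","scene1"):
    p=dict(np.load(n+".npz"));C=cloud(p);x,y,z=C[...,0],C[...,1],C[...,2]
    sel=(y<.06)&(y>-.2)&(x>.42)&(x<.56)&(p["range_z"]>0)
    print(n,"hist y of z .045-.092 fence region")
    s=sel&(z>.03)&(z<.094)
    for lo in np.arange(-.14,.04,.01):
        q=C[s&(y>=lo)&(y<lo+.01)]
        if len(q)>3: print(f"{lo:.2f}",len(q),np.percentile(q[:,0],[2,50,98]).round(4),np.percentile(q[:,2],[5,50,98]).round(3))
    # horizontal tops
    g=C[s&(z>.083)];print("tops>.083",len(g),np.percentile(g,[1,99],axis=0).round(4).tolist() if len(g) else "")
    g=C[s&(z>.0875)&(y>-.05)];print("fence top",len(g),np.percentile(g,[1,99],axis=0).round(4).tolist() if len(g) else "")
```

```text
[0.4647 0.1655 0.198 ] 0.00752411805873332 [ 0.15049066  0.86131947 -1.01334666]
w1 hist y of z .045-.092 fence region
-0.13 323 [0.4727 0.48   0.4933] [0.037 0.062 0.069]
-0.12 107 [0.4741 0.485  0.4933] [0.038 0.057 0.073]
-0.11 159 [0.4811 0.4913 0.4924] [0.034 0.053 0.077]
-0.10 200 [0.4714 0.4875 0.4933] [0.033 0.054 0.078]
-0.09 278 [0.4725 0.4814 0.4936] [0.033 0.051 0.08 ]
-0.08 160 [0.4808 0.4917 0.4948] [0.033 0.048 0.082]
-0.07 170 [0.4807 0.4917 0.4954] [0.033 0.05  0.084]
-0.06 183 [0.4809 0.4917 0.4963] [0.033 0.055 0.086]
-0.05 209 [0.472  0.4916 0.4975] [0.032 0.048 0.086]
-0.04 197 [0.4717 0.4919 0.4994] [0.033 0.061 0.087]
-0.03 158 [0.472  0.492  0.4996] [0.034 0.074 0.087]
-0.02 180 [0.4713 0.4917 0.4993] [0.039 0.072 0.086]
-0.01 115 [0.4721 0.4931 0.4995] [0.039 0.08  0.087]
0.00 197 [0.4696 0.4826 0.5021] [0.044 0.09  0.091]
0.01 653 [0.47   0.4853 0.5022] [0.034 0.067 0.091]
tops>.083 541 [[0.47, -0.0646, 0.0831], [0.5023, 0.0131, 0.0916]]
fence top 253 [[0.47, 0.0034, 0.0877], [0.5027, 0.013, 0.0918]]
w2 hist y of z .045-.092 fence region
-0.11 11 [0.487  0.4
[... 987 characters left out ...]
0.09 43 [0.4684 0.4882 0.4947] [0.037 0.066 0.086]
-0.08 37 [0.4773 0.489  0.497 ] [0.034 0.067 0.086]
-0.07 43 [0.4781 0.4884 0.4948] [0.032 0.058 0.088]
-0.06 39 [0.4779 0.4889 0.4962] [0.033 0.054 0.087]
-0.05 45 [0.4713 0.4887 0.4951] [0.032 0.054 0.087]
-0.04 46 [0.4683 0.4887 0.4933] [0.033 0.052 0.09 ]
-0.03 43 [0.4669 0.4886 0.4945] [0.034 0.052 0.087]
-0.02 53 [0.4696 0.4871 0.4967] [0.033 0.054 0.086]
-0.01 49 [0.4692 0.4879 0.4957] [0.031 0.062 0.088]
0.00 74 [0.466  0.4796 0.4948] [0.036 0.071 0.091]
0.01 31 [0.4653 0.4687 0.4979] [0.036 0.082 0.094]
tops>.083 93 [[0.4679, -0.1066, 0.0835], [0.4977, 0.0158, 0.0936]]
fence top 35 [[0.4666, -0.04, 0.0878], [0.4987, 0.0165, 0.0937]]
```

Call:
{"op": "arm_command", "data": {
  "xyz": [
    [0.005, -0.05, 0],
    [0.01, -0.12, 0],
    [0.02, -0.19, 0],
    [0.03, -0.26, 0],
    [0.04, -0.33, 0],
    [0.045, -0.4, 0],
    [0.05, -0.47, 0],
    [0.05, -0.54, 0]
  ],
  "dr": [
    [0, 0, -0.05],
    [0, 0, -0.1],
    [0, 0, -0.15],
    [0, 0, -0.21],
    [0, 0, -0.27],
    [0, 0, -0.33],
    [0, 0, -0.39],
    [0, 0, -0.44]
  ]
}}

```text
clock: 6.73
tool_pos: [0.4745, 0.0568, 0.1966]
ee_rot: [0.425, 0.905, -0.0, -0.0]
ft_force: [0.1, 0.2, -2.0]
gripper_width: 0.0073
finger_force: 40.0
```

Call:
{"op": "arm_command", "data": {
  "xyz": [
    [0.01, -0.07, 0],
    [0.02, -0.14, 0],
    [0.03, -0.21, 0],
    [0.04, -0.28, 0],
    [0.05, -0.35, 0],
    [0.055, -0.42, 0],
    [0.055, -0.48, 0],
    [0.055, -0.54, 0]
  ],
  "dr": [
    [0, 0, -0.06],
    [0, 0, -0.12],
    [0, 0, -0.18],
    [0, 0, -0.24],
    [0, 0, -0.3],
    [0, 0, -0.36],
    [0, 0, -0.41],
    [0, 0, -0.444]
  ]
}}

```text
clock: 7.4
tool_pos: [0.4854, -0.0512, 0.1966]
ee_rot: [0.708, 0.706, -0.0, -0.0]
ft_force: [0.6, 0.3, -2.1]
gripper_width: 0.0075
finger_force: 40.0
```

Run:
```python
from h import *
o=status.get_obs();q=o["ee_rot"];print(o["tool_pos"].round(4),q.round(4),np.degrees(-2*np.arctan2(q[0],q[1])),o["joint_positions"].round(2))
ims=[]
for n in("wrist","scene"):
    p=camera(n);np.savez(n+"3.npz",**{k:p[k] for k in("frame","range_z","camera_matrix","R","t")});ims.append(p["frame"])
cv2.imwrite("pics/d.png",np.vstack([cv2.resize(ims[0],(480,300)),cv2.resize(ims[1][190:320,270:470],(480,300))]))
p=dict(np.load("wrist3.npz"));C=cloud(p);x,y,z=C[...,0],C[...,1],C[...,2]
s=(p["range_z"]>0)&(abs(x-.486)<.05)&(y>-.15)&(y<.05)
for a,b in((.22,.23),(.212,.221),(.085,.095)):
    g=C[s&(z>a)&(z<b)];print(a,len(g),np.percentile(g,[1,50,99],axis=0).round(4).tolist() if len(g) else 0)
```

```text
[ 0.4854 -0.0512  0.1966] [ 7.084e-01  7.058e-01 -2.000e-04 -2.000e-04] -90.21656488650726 [-0.61 -0.    0.63  1.91  0.    1.24  0.02]
0.22 1143 [[0.4741, -0.0762, 0.2204], [0.4881, -0.0406, 0.2248], [0.4977, -0.0025, 0.2293]]
0.212 1073 [[0.4738, -0.0817, 0.2123], [0.4837, -0.0379, 0.2169], [0.4982, -0.0024, 0.2207]]
0.085 722 [[0.4701, -0.0829, 0.085], [0.496, 0.004, 0.0894], [0.5034, 0.0117, 0.0917]]
```

View pics/d.png

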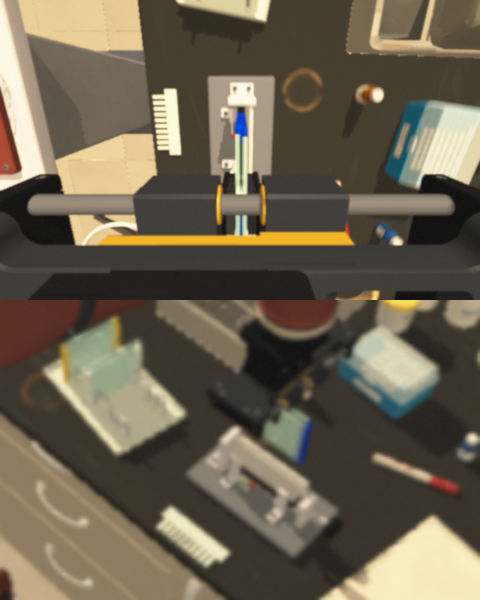

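The wrist view shows the cassette at (240,150), aligned over the pocket with the fence at (240,95) ahead of it. The scene view confirms it is above the stand. I'm lowering it to just inside the pocket mouth.

Call:
{"op": "arm_command", "data": {
  "xyz": [
    [0, 0.01, -0.04],
    [0.002, 0.012, -0.1],
    [0.002, 0.012, -0.16],
    [0.002, 0.012, -0.21],
    [0.002, 0.012, -0.25],
    [0.002, 0.012, -0.29],
    [0.002, 0.012, -0.32],
    [0.002, 0.012, -0.32]
  ],
  "dr": [
    [0, 0, 0],
    [0, 0, 0],
    [0, 0, 0],
    [0, 0, 0],
    [0, 0, 0],
    [0, 0, 0],
    [0, 0, 0],
    [0, 0, 0]
  ]
}}

```text
clock: 8.17
tool_pos: [0.4855, -0.0477, 0.1313]
ee_rot: [0.707, 0.708, -0.001, -0.0]
ft_force: [-0.2, -0.3, -1.0]
gripper_width: 0.0074
finger_force: 40.0
```

Call:
{"op": "arm_command", "data": {
  "xyz": [
    [0, 0, -0.02],
    [0, 0, -0.04],
    [0, 0, -0.06],
    [0, 0, -0.08],
    [0, 0, -0.1],
    [0, 0, -0.12],
    [0, 0, -0.14],
    [0, 0, -0.14]
  ],
  "dr": [
    [0, 0, 0],
    [0, 0, 0],
    [0, 0, 0],
    [0, 0, 0],
    [0, 0, 0],
    [0, 0, 0],
    [0, 0, 0],
    [0, 0, 0]
  ]
}}

```text
clock: 8.83
tool_pos: [0.4857, -0.0479, 0.1037]
ee_rot: [0.707, 0.708, -0.0, -0.0]
ft_force: [0.0, 0.1, -1.6]
gripper_width: 0.0075
finger_force: 40.0
```

Run:
```python
from h import *
F=[]
for n in("wrist","scene"):
    p=camera(n);np.savez(n+"4.npz",**{k:p[k] for k in("frame","range_z","camera_matrix","R","t")})
    o=status.get_obs();F.append(np.r_[o["ft_force"],o["tool_pos"]*1000]);print(F[-1].round(2))
    if n=="wrist":
        C=cloud(p);x,y,z=C[...,0],C[...,1],C[...,2]
        s=(p["range_z"]>0)&(abs(x-.486)<.02)&(y>-.1)&(y<.05)
        for a,b in((.122,.135),(.113,.1205),(.087,.094)):
            g=C[s&(z>a)&(z<b)];print(a,len(g),np.percentile(g,[1,3,50,97,99],axis=0).round(4).tolist() if len(g) else 0)
        u,v=proj(p,[.486,-.01,.09]).astype(int);a=p["frame"][max(0,v-60):v+90,max(0,u-90):u+90]
    else:
        u,v=proj(p,[.486,-.05,.07]).astype(int);b=p["frame"][v-50:v+50,u-60:u+60]
cv2.imwrite("pics/e.png",np.hstack([cv2.resize(a,(400,400)),cv2.resize(b,(400,400),interpolation=2)]))
```

```text
[-3.8000e-01  1.7000e-01 -2.6000e-01  4.8579e+02 -4.7940e+01  1.0408e+02]
0.122 2037 [[0.4744, -0.0776, 0.1225], [0.4762, -0.0737, 0.123], [0.4868, -0.0336, 0.1286], [0.496, 0.0, 0.1332], [0.4979, 0.0009, 0.1342]]
0.113 210 [[0.4737, -0.0865, 0.1131], [0.4742, -0.0399, 0.1132], [0.4859, -0.038, 0.117], [0.4982, 0.001, 0.1203], [0.4986, 0.0011, 0.1204]]
0.087 1005 [[0.4702, -0.0859, 0.0877], [0.4711, 0.0009, 0.0883], [0.4866, 0.0078, 0.09], [0.5021, 0.0123, 0.0914], [0.5032, 0.0123, 0.0919]]
[ 2.1000e-01  4.1000e-01 -1.5400e+00  4.8606e+02 -4.7950e+01  1.0442e+02]
```

View pics/e.png

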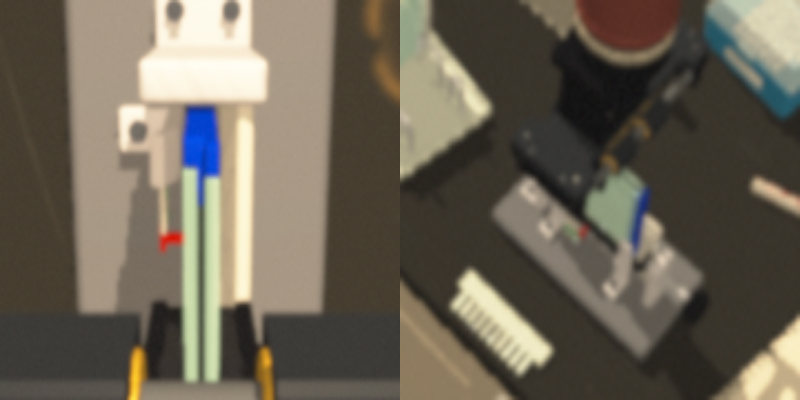

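The left panel shows the cassette between the front finger (red pointer at 170,240) and the back plate (240,200), short plate at the front and its blue edge almost at the fence. Next I'm nudging toward the fence and easing down to the gasket.

Call:
{"op": "arm_command", "data": {
  "xyz": [
    [0, 0.002, -0.005],
    [0, 0.004, -0.01],
    [0, 0.006, -0.015],
    [0, 0.008, -0.02],
    [0, 0.01, -0.025],
    [0, 0.012, -0.03],
    [0, 0.014, -0.035],
    [0, 0.014, -0.035]
  ],
  "dr": [
    [0, 0, 0],
    [0, 0, 0],
    [0, 0, 0],
    [0, 0, 0],
    [0, 0, 0],
    [0, 0, 0],
    [0, 0, 0],
    [0, 0, 0]
  ]
}}

```text
clock: 9.6
tool_pos: [0.4864, -0.0462, 0.0977]
ee_rot: [0.707, 0.707, -0.0, 0.001]
ft_force: [0.2, -5.5, 1.1]
gripper_width: 0.0078
finger_force: 40.0
```

Call:
{"op": "arm_command", "data": {
  "xyz": [
    [0, -0.002, -0.005],
    [0, -0.003, -0.01],
    [0, -0.003, -0.015],
    [0, -0.003, -0.02],
    [0, -0.003, -0.025],
    [0, -0.003, -0.03],
    [0, -0.003, -0.035],
    [0, -0.003, -0.035]
  ],
  "dr": [
    [0, 0, 0],
    [0, 0, 0],
    [0, 0, 0],
    [0, 0, 0],
    [0, 0, 0],
    [0, 0, 0],
    [0, 0, 0],
    [0, 0, 0]
  ]
}}

```text
clock: 10.27
tool_pos: [0.4863, -0.0463, 0.0905]
ee_rot: [0.707, 0.707, -0.0, 0.0]
ft_force: [-0.3, -5.5, -0.7]
gripper_width: 0.0078
finger_force: 40.0
```

Call:
{"op": "arm_command", "data": {
  "xyz": [
    [0, 0, -0.003],
    [0, 0, -0.006],
    [0, 0, -0.009],
    [0, 0, -0.012],
    [0, 0, -0.015],
    [0, 0, -0.015],
    [0, 0, -0.015],
    [0, 0, -0.015]
  ],
  "dr": [
    [0, 0, 0],
    [0, 0, 0],
    [0, 0, 0],
    [0, 0, 0],
    [0, 0, 0],
    [0, 0, 0],
    [0, 0, 0],
    [0, 0, 0]
  ]
}}

```text
clock: 10.93
tool_pos: [0.4864, -0.0463, 0.0878]
ee_rot: [0.707, 0.707, -0.0, 0.0]
ft_force: [-0.3, -4.9, 4.5]
gripper_width: 0.0078
finger_force: 40.0
```

Call:
{"op": "arm_command", "data": {
  "xyz": [
    [0, 0, -0.003],
    [0, 0, -0.006],
    [0, 0, -0.009],
    [0, 0, -0.01],
    [0, 0, -0.01],
    [0, 0, -0.01],
    [0, 0, -0.01],
    [0, 0, -0.01]
  ],
  "dr": [
    [0, 0, 0],
    [0, 0, 0],
    [0, 0, 0],
    [0, 0, 0],
    [0, 0, 0],
    [0, 0, 0],
    [0, 0, 0],
    [0, 0, 0]
  ]
}}

```text
clock: 11.6
tool_pos: [0.4865, -0.0463, 0.086]
ee_rot: [0.707, 0.707, 0.0, 0.0]
ft_force: [-0.4, -5.3, 6.8]
gripper_width: 0.0079
finger_force: 40.0
```

Run:
```python
from h import *
F=[]
for i in range(4):
    p=camera("scene");o=status.get_obs();F.append(np.r_[o["ft_force"],o["tool_pos"]*1000,o["moment"]])
print(np.mean(F,0).round(2))
```

```text
[-1.4000e+00 -5.6000e+00  7.3700e+00  4.8649e+02 -4.6310e+01  8.6050e+01
 -1.3100e+00  4.8000e-01 -3.0000e-02]
```

Call:
{"op": "arm_command", "data": {
  "xyz": [
    [0, 0, -0.002],
    [0, 0, -0.004],
    [0, 0, -0.006],
    [0, 0, -0.008],
    [0, 0, -0.01],
    [0, 0, -0.01],
    [0, 0, -0.01],
    [0, 0, -0.01]
  ],
  "dr": [
    [0, 0, 0],
    [0, 0, 0],
    [0, 0, 0],
    [0, 0, 0],
    [0, 0, 0],
    [0, 0, 0],
    [0, 0, 0],
    [0, 0, 0]
  ]
}}

```text
clock: 12.47
tool_pos: [0.4867, -0.0463, 0.0854]
ee_rot: [0.707, 0.707, 0.0, 0.0]
ft_force: [-9.0, -4.9, 26.0]
gripper_width: 0.0076
finger_force: 51.2
```

Run:
```python
from h import *
F=[]
for i in range(4):
    p=camera("scene" if i else "wrist");o=status.get_obs();F.append(np.r_[o["ft_force"],o["tool_pos"]*1000,o["moment"]])
    if i==0:
        u,v=proj(p,[.470,-.03,.04]).astype(int);a=p["frame"][max(0,v-40):v+40,max(0,u-50):u+50]
u,v=proj(p,[.47,-.055,.03]).astype(int);b=p["frame"][v-30:v+30,u-38:u+37]
cv2.imwrite("pics/f.png",np.hstack([cv2.resize(a,(400,400),interpolation=2),cv2.resize(b,(400,400),interpolation=2)]))
print(np.mean(F,0).round(2))
```

```text
[ -8.94  -5.21  26.7  486.69 -46.3   85.38  -1.28   2.22   0.  ]
```

View pics/f.png

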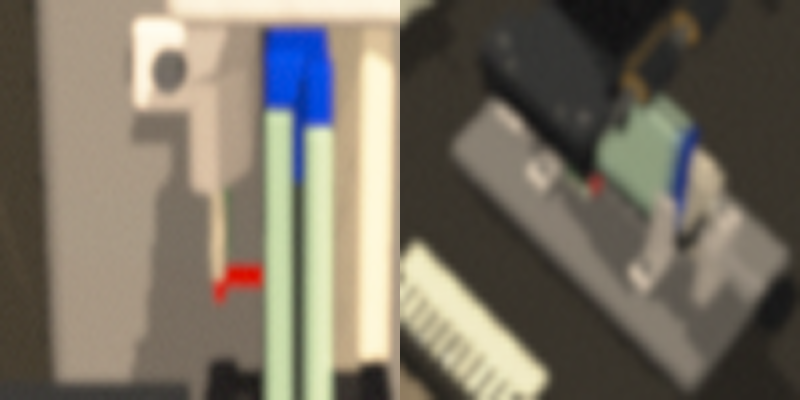

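The red pointer has come down to the green band. But the force jumped to 26 N with a sideways −9 N, so a gripper fingertip is resting on the back lip. I'll back up, re-grip about 6 mm higher, and press again.

Call:
{"op": "arm_command", "data": {
  "xyz": [
    [0, 0, 0.007],
    [0, 0, 0.014],
    [0, 0, 0.021],
    [0, 0, 0.028],
    [0, 0, 0.033],
    [0, 0, 0.033],
    [0, 0, 0.033],
    [0, 0, 0.033]
  ],
  "dr": [
    [0, 0, 0],
    [0, 0, 0],
    [0, 0, 0],
    [0, 0, 0],
    [0, 0, 0],
    [0, 0, 0],
    [0, 0, 0],
    [0, 0, 0]
  ]
}}

```text
clock: 13.33
tool_pos: [0.4861, -0.0463, 0.09]
ee_rot: [0.707, 0.707, -0.0, 0.0]
ft_force: [0.5, -6.4, -1.0]
gripper_width: 0.0078
finger_force: 40.0
```

Call:
{"op": "arm_command", "data": {
  "xyz": [
    [0, 0, 0],
    [0, 0, 0],
    [0, 0, 0],
    [0, 0, 0.005],
    [0, 0, 0.015],
    [0, 0, 0.025],
    [0, 0, 0.03],
    [0, 0, 0.03]
  ],
  "dr": [
    [0, 0, 0],
    [0, 0, 0],
    [0, 0, 0],
    [0, 0, 0],
    [0, 0, 0],
    [0, 0, 0],
    [0, 0, 0],
    [0, 0, 0]
  ],
  "grip": 205
}}

```text
clock: 14.0
tool_pos: [0.4864, -0.0456, 0.0965]
ee_rot: [0.707, 0.708, 0.0, 0.0]
ft_force: [0.1, -1.5, -0.0]
gripper_width: 0.0168
finger_force: 0.0
```

Call:
{"op": "arm_command", "data": {
  "xyz": [
    [0, 0, 0],
    [0, 0, 0],
    [0, 0, 0],
    [0, 0, 0],
    [0, 0, 0],
    [0, 0, 0],
    [0, 0, 0],
    [0, 0, 0]
  ],
  "dr": [
    [0, 0, 0],
    [0, 0, 0],
    [0, 0, 0],
    [0, 0, 0],
    [0, 0, 0],
    [0, 0, 0],
    [0, 0, 0],
    [0, 0, 0]
  ],
  "grip": 255,
  "grip_force": 45
}}

```text
clock: 14.67
tool_pos: [0.486, -0.0457, 0.0961]
ee_rot: [0.707, 0.708, -0.0, -0.0]
ft_force: [-1.3, 0.1, 0.0]
gripper_width: 0.0077
finger_force: 45.0
```

Run:
```python
from h import *
p=camera("wrist");C=cloud(p);x,y,z=C[...,0],C[...,1],C[...,2]
o=status.get_obs();print(o["tool_pos"],o["ft_force"],o["gripper_width"])
s=(p["range_z"]>0)&(abs(x-.486)<.012)&(y>-.035)&(y<.003)
g=C[s&(z>.1)];print(len(g),np.percentile(g,[1,50,99],axis=0).round(4).tolist())
h=np.histogram(g[:,2],bins=np.arange(.1,.14,.002));print(h[0].tolist())
for a,b in ((.116,.124),(.107,.1145)):
    q=g[(g[:,2]>a)&(g[:,2]<b)]
    if len(q): print(a,len(q),np.median(q,0).round(4),q[:,1].max())
```

```text
[ 0.48607733 -0.04566078  0.09611682] [-0.7891855   0.63709572  0.28704734] 0.007407603097020015
15820 [[0.4742, -0.0319, 0.1095], [0.486, -0.0205, 0.2021], [0.4978, -0.0005, 0.2181]]
[12, 6, 12, 7, 268, 239, 6, 8, 282, 229, 1, 1, 1, 0, 0, 1, 0, 1, 0, 0]
0.116 513 [ 0.4887 -0.0157  0.1179] 0.0025782765348758025
0.107 519 [ 0.4842 -0.0115  0.1099] 0.0025391223710822418
```

Call:
{"op": "arm_command", "data": {
  "xyz": [
    [0, 0.002, -0.004],
    [0, 0.003, -0.008],
    [0, 0.003, -0.012],
    [0, 0.003, -0.016],
    [0, 0.003, -0.02],
    [0, 0.003, -0.024],
    [0, 0.003, -0.028],
    [0, 0.003, -0.028]
  ],
  "dr": [
    [0, 0, 0],
    [0, 0, 0],
    [0, 0, 0],
    [0, 0, 0],
    [0, 0, 0],
    [0, 0, 0],
    [0, 0, 0],
    [0, 0, 0]
  ]
}}

```text
clock: 15.38
tool_pos: [0.4864, -0.0455, 0.0909]
ee_rot: [0.707, 0.707, 0.0, 0.0]
ft_force: [-1.5, -3.2, 5.5]
gripper_width: 0.0076
finger_force: 45.0
```

```bash
cat > m.py <<'E'
from h import *
F=[]
for i in range(4):
    p=camera("wrist");o=status.get_obs();F.append(np.r_[o["ft_force"],o["tool_pos"]*1000,o["clock"]])
print(np.mean(F,0).round(2))
C=cloud(p);x,y,z=C[...,0],C[...,1],C[...,2]
g=C[(p["range_z"]>0)&(abs(x-.486)<.012)&(y>-.035)&(y<.003)&(z>.1)&(z<.13)]
for a,b in ((.107,.119),(.1,.1065)):
    q=g[(g[:,2]>a)&(g[:,2]<b)]
    if len(q): print(a,len(q),np.median(q,0).round(4),q[:,1].max())
u,v=proj(p,[.470,-.03,.04]).astype(int);cv2.imwrite("pics/g.png",cv2.resize(p["frame"][max(0,v-40):v+40,max(0,u-50):u+50],(500,400),interpolation=2))
E
python3 m.py
```

```text
[ -1.67  -2.55   6.1  486.42 -45.51  90.88  15.51]
0.107 540 [ 0.4891 -0.0155  0.1127] 0.0025634548539406918
0.1 520 [ 0.4846 -0.0116  0.1047] 0.0027086075063839318
```

Call:
{"op": "arm_command", "data": {
  "xyz": [
    [0, 0, -0.002],
    [0, 0, -0.004],
    [0, 0, -0.006],
    [0, 0, -0.008],
    [0, 0, -0.008],
    [0, 0, -0.008],
    [0, 0, -0.008],
    [0, 0, -0.008]
  ],
  "dr": [
    [0, 0, 0],
    [0, 0, 0],
    [0, 0, 0],
    [0, 0, 0],
    [0, 0, 0],
    [0, 0, 0],
    [0, 0, 0],
    [0, 0, 0]
  ]
}}

```text
clock: 16.25
tool_pos: [0.4865, -0.0455, 0.0895]
ee_rot: [0.707, 0.707, 0.0, 0.0]
ft_force: [-2.5, -3.3, 8.9]
gripper_width: 0.0077
finger_force: 45.0
```

```bash
python3 m.py
```

```text
[ -2.96  -2.93   9.58 486.52 -45.51  89.53  16.38]
0.107 530 [ 0.4892 -0.0156  0.1114] 0.0028052357680373057
0.1 520 [ 0.4847 -0.0116  0.1034] 0.00268167845166175
```

View pics/g.png

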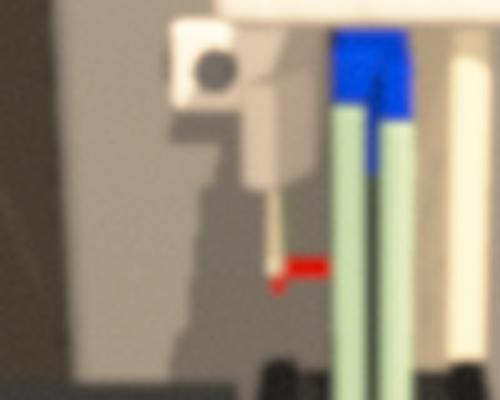

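The press is about 11 N (9.6 N measured plus about 1.4 N of weight). The pointer is at (305,268), and the blue edge is up against the fence at the top of the crop. I'll hold it like this, check, and hand in.

Call:
{"op": "arm_command", "data": {
  "xyz": [
    [0, 0, 0],
    [0, 0, 0],
    [0, 0, 0],
    [0, 0, 0],
    [0, 0, 0],
    [0, 0, 0],
    [0, 0, 0],
    [0, 0, 0]
  ],
  "dr": [
    [0, 0, 0],
    [0, 0, 0],
    [0, 0, 0],
    [0, 0, 0],
    [0, 0, 0],
    [0, 0, 0],
    [0, 0, 0],
    [0, 0, 0]
  ]
}}

```text
clock: 17.12
tool_pos: [0.4865, -0.0455, 0.0895]
ee_rot: [0.707, 0.707, 0.0, 0.0]
ft_force: [-3.8, -3.0, 10.0]
gripper_width: 0.0074
finger_force: 45.0
```

Call:
{"op": "arm_command", "data": {
  "xyz": [
    [0, 0, 0],
    [0, 0, 0],
    [0, 0, 0],
    [0, 0, 0],
    [0, 0, 0],
    [0, 0, 0],
    [0, 0, 0],
    [0, 0, 0]
  ],
  "dr": [
    [0, 0, 0],
    [0, 0, 0],
    [0, 0, 0],
    [0, 0, 0],
    [0, 0, 0],
    [0, 0, 0],
    [0, 0, 0],
    [0, 0, 0]
  ]
}}

```text
clock: 17.78
tool_pos: [0.4865, -0.0455, 0.0895]
ee_rot: [0.707, 0.707, 0.0, 0.0]
ft_force: [-2.3, -2.7, 9.7]
gripper_width: 0.0077
finger_force: 45.0
```

Call:
{"op": "arm_command", "data": {
  "xyz": [
    [0, 0, 0],
    [0, 0, 0],
    [0, 0, 0],
    [0, 0, 0],
    [0, 0, 0],
    [0, 0, 0],
    [0, 0, 0],
    [0, 0, 0]
  ],
  "dr": [
    [0, 0, 0],
    [0, 0, 0],
    [0, 0, 0],
    [0, 0, 0],
    [0, 0, 0],
    [0, 0, 0],
    [0, 0, 0],
    [0, 0, 0]
  ]
}}

```text
clock: 18.45
tool_pos: [0.4865, -0.0455, 0.0895]
ee_rot: [0.707, 0.707, 0.0, 0.0]
ft_force: [-2.8, -2.7, 8.8]
gripper_width: 0.0077
finger_force: 45.0
```

```bash
python3 m.py && python3 -c "
from workcell import r;print(r.hand_in())"
```

```text
[ -2.8   -2.59   9.36 486.53 -45.51  89.54  18.58]
0.107 537 [ 0.4892 -0.0155  0.1113] 0.002575459691701497
0.1 522 [ 0.4847 -0.0116  0.1034] 0.0026636435551614618
the job is handed in; nothing more can be done
None
```

The job is handed in (no verdict came back): the blue cassette is in the stand's pocket, short plate to the front and edge at the fence, still gripped and pressed on the gasket at about 11 N, after one re-grip 6 mm higher because a fingertip had pressed on the stand's back lip.

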